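# Load the engraver's pallet with one of each wooden blank

### The arm

A 6-joint arm with a two-finger parallel gripper is mounted at the origin on the work surface. World frame = base frame: x ahead of the robot, y to its left, z up, the work surface at z = 0. Lengths are in m, angles in degrees, forces in N, time in s.
With the tool pointing down it reaches from about 0.4 to 0.825 m from the base axis. Payload 7 kg.
Tool frame: the origin (TCP) lies on the centre line of the jaws, within the pads' length; the fingertips stand 8 mm ahead of it and the grasp point (between the pads) lies 11 mm behind it (r.tcp_to_tips is the distance from the TCP to the fingertips, in m); z points along the fingers, y is the direction in which the jaws open and shut (so a half turn about z gives the same grasp; the last joint's range is limited). The gripper opens to 88 mm and grips with 3 to 60 N. Pads are 19 mm wide; open, the fingers measure 130 mm over their backs; the gripper's body (78 mm by 193 mm) begins 47 mm behind the grasp point.
Start: joints at [81.881, 20.546, 0.682, 0, -70.136, -16.507], TCP at [0.281, 0.614, 0.235] pointing down, gripper open.
Joint ranges: [-176.03, 176.03], [-82.01, 121.73], [-58.28, 71.71], [-173.87, 95.51], [-174.79, -0.11], [-173.66, 173.66]. Speed limits (degrees/s): [136.94, 136.94, 172.46, 180, 180, 180].

### API

Orientations are given as [roll, pitch, yaw] about the fixed x, y, z axes, in that order (R = Rz(yaw) Ry(pitch) Rx(roll)).
In Python, from plant import r gives the robot as it stands.
- The arm moves only by the tool drive_tool, never from a script. Its argument "plan" is text: rows parted by semicolons, each of 4 numbers parted by spaces: the shift along the tool's x, y, z in cm, then the turn about the tool's z in rad. A call has 1 to 8 rows; each row is the pose to reach, as a shift and turn from the pose commanded when the call began, along the tool's axes at that moment; what a row does not reach only later rows make up. A row lasts 1/8 s, in which the tool goes at most 62.5 mm and 10.7 degrees, less where a joint would pass 70% of its speed; a pose out of reach is approached as far as the arm can. A call with a gripper value outside its range is refused whole. "fingers" is the closure, from -1 (fully open) to 1 (shut), set as the call begins (left out, the last holds). The fingers move at their own pace and stop on an object; "squeeze" is the grip in N (left out, the last holds). Time passes only in rows, so rows that repeat a pose let the fingers close. It gives the time, the measured TCP pose, the force and the opening at its end, in the units of the state.
- r.get_state(): the state, without advancing time (a new reading comes with each control period).
- r.capture(name): name is "scene" or "side" or "wrist"; returns a dict with "frame" (420x560x3 uint8, red, green, blue), "fovy" (degrees; the focal length in pixels is half the picture's height over the tangent of half this angle, whatever the lens; pixels are square), "cx", "cy" (the principal point, pixels), "rvec" (rotation vector, rad) and "tvec" (3), from world to camera coordinates, as OpenCV has them. Camera axes: x right, y down, z forward; pixel columns grow to the right and rows downward; lengths in m; the calibration is good to about 2 mm. A picture is of the moment at which its call begins. There is no depth.
- r.close_job(): hands the job in, once; it reports no verdict.
The state is a dict: "time_s": time; "joints": joint angles; "qd": joint speeds; "joint_torque": joint torques, N m; "tcp_pos": TCP position; "eef_rot": TCP orientation; "contact_force": force on the tool from outside, world axes, zero at the start; "moment": the same for the moment, N m; "gripper_width": finger opening in m.
Only numpy, scipy, OpenCV 4.12 (cv2) and the standard library are available. Lean on these libraries where they do the work, as an engineer would, in place of code of your own. Each camera call takes 0.05 s, during which the arm holds its last target. There are 200 camera calls.

### The job

Load the engraver's pallet: lay the round tea-light holder, the slotted card stand and the round-ended brush back each in the plywood nest cut to its outline, flat on the nest's floor and still the right way up, and lower the drilled peg rail over the round and the diamond locating pin until it lies fully home on its fixture. Leave the tape measure and the glue bottle where they stand.

Things in the scene. Friction and masses are not known exactly. Their poses are not given: they have to be found in the camera images.
- tealight_center (a point): Loose, plain light wood, flat on a thin grey mat on the bench (z = 0) at the robot's left, right way up. Round tea-light holder, diameter 60 mm, 32 mm high, with a 40 mm wide, 12 mm deep recess in its top. The point is its centre, half-way up; z up.
- card_stand_center (a point): Loose, plain light wood, flat on a thin grey mat on the bench (z = 0) at the robot's left, right way up. Rectangular card stand, 44 mm (its x) by 90 mm (its y), 30 mm high, with a dark 5 mm slot along the middle of its top. The point is its centre, half-way up; z up. The same after a half turn.
- brush_back_center (a point): Loose, plain light wood, flat on a thin grey mat on the bench (z = 0) at the robot's left, right way up. Nail-brush back with half-round ends, 44 mm (its x) by 110 mm (its y), 26 mm high, sides upright up to 21 mm, top edge bevelled, no holes. The point is its centre, half-way up; z up. The same after a half turn.
- peg_rail_center (a point): Loose, plain light wood, flat on a thin grey mat on the bench (z = 0) at the robot's left, right way up. Rectangular peg rail, 44 mm (its x) by 130 mm (its y), 18 mm thick, with two 13 mm through holes on its y axis, 45 mm to either side of the centre. The point is its centre, half-way up; z up. The same after a half turn.
- nest_round: Tea-light holder's nest: plywood board 98 mm square, fixed on the pallet (its top 18 mm above the bench) at the robot's right. Origin: centre of its underside; floor at +4 mm, frame's top at +12 mm. Sides of the cut-out slope: 5 mm of room around the blank at the floor, 9 mm at the mouth. Round cut-out, 70 mm across at the floor.
- nest_card: Card stand's nest: plywood board 80 (x) by 126 mm (y), fixed on the pallet (its top 18 mm above the bench) at the robot's right. Origin: centre of its underside; floor at +4 mm, frame's top at +12 mm. Sides of the cut-out slope: 5 mm of room around the blank at the floor, 9 mm at the mouth. Rectangular cut-out, 54 (x) by 100 mm (y) at the floor.
- nest_brush: Brush back's nest: plywood board 80 (x) by 146 mm (y), fixed on the pallet (its top 18 mm above the bench) at the robot's right. Origin: centre of its underside; floor at +4 mm, frame's top at +12 mm. Sides of the cut-out slope: 5 mm of room around the blank at the floor, 9 mm at the mouth. Cut-out with half-round ends, 54 (x) by 120 mm (y) at the floor.
- pin_fixture: Peg rail's aluminium fixture, 60 (x) by 150 (y) by 10 mm, fixed on the pallet like the nests. Origin: centre of its underside; the rail lies on its top, at +10 mm, along y. Two dark steel pins stand 45 mm from the centre: round, 11 mm, at +y; diamond, 11 (x) by 7 mm (y), at -y. They rise 17 mm above its top: 10 mm straight, then a nose tapering to 0.4 of the width.
- tape_center (a point): Bystander: tape measure, yellow and black, 70 x 36 x 60 mm, standing on the bench beyond the blanks. The point is at its centre, 30 mm up. Leave it alone.
- glue_center (a point): Bystander: white glue bottle with a brown label and orange cap, 56 mm across, 150 mm high, standing on the bench at the robot's left. The point is at its centre, 75 mm up. Leave it alone.
Things that resemble listed ones, but are neither listed nor needed, are in the scene too. What is shaped like the part that bears peg_rail_center but pink or yellow is not meant. What is shaped like the part that bears brush_back_center but pink is not meant.

How it is judged (in metres and radians):
At the end, for the whole second after the job is handed in: Tea-light holder, card stand and brush back lie flat on the floor of their own nests (centres within 10 mm); the peg rail lies home on its fixture with both pins in its holes (within 4 mm, down within 2 mm). All released and at rest; tape measure and glue bottle within 30 mm of their starts (horizontal distance between tealight_center and nest_round below 0.01 m and z of tealight_center in the frame of nest_round below 0.023 m and angle between each of tealight_center, card_stand_center, brush_back_center's own z axis and vertical below 0.08 rad and horizontal distance between card_stand_center and nest_card below 0.01 m and z of card_stand_center in the frame of nest_card below 0.022 m and angle between the y axis of card_stand_center and the y axis of nest_card, either way round below 0.25 rad and horizontal distance between brush_back_center and nest_brush below 0.01 m and z of brush_back_center in the frame of nest_brush below 0.02 m and angle between the y axis of brush_back_center and the y axis of nest_brush, either way round below 0.25 rad and horizontal distance between peg_rail_center and pin_fixture below 0.004 m and z of peg_rail_center in the frame of pin_fixture below 0.021 m and angle between peg_rail_center's own z axis and vertical below 0.05 rad and angle between the y axis of peg_rail_center and the y axis of pin_fixture, either way round below 0.06 rad and linear speed of each of tealight, card_stand, brush_back, peg_rail below 0.02 m/s and distance of each of tape_center, glue_center from where it was at the start of the episode below 0.03 m); the robot touches nothing.
It fails at once if the tape measure is pushed away or knocked over (distance of tape_center from where it was at the start of the episode above 0.03 m or angle between tape_center's own z axis and vertical above 0.35 rad).
It fails at once if the glue bottle is pushed away or knocked over (distance of glue_center from where it was at the start of the episode above 0.03 m or angle between glue_center's own z axis and vertical above 0.35 rad).
It also fails if it takes over 109 s, if anything falls off the work surface, if the arm or the gripper's body presses on something with over 40 N, if the wrist force passes 120 N, or if a joint passes its speed limit or range.

## Working session

There is one attempt and no reset: what is moved stays moved. The work goes in short steps, Python scripts to look and compute and a tool call to move; the robot and the scene stay as the last step left them, time stands still between calls to the robot, and variables do not carry over. Pictures are saved under pics/ and viewed, about 12 in all and at most 16, crops included, and the job is handed in when it is done.

Besides the shell and the picture viewer there is one more tool, called after "Emit:" as name(argument=value, ...) on one line, values as JSON. drive_tool: Moves the arm, as the interface text tells. Its arguments: {"type":"object","properties":{"plan":{"type":"string"},"fingers":{"type":"number"},"squeeze":{"type":"number"}},"required":["plan"]}

```bash
mkdir -p pics; cat > h.py <<'E'
import numpy as np, cv2
from plant import r
def cap(n,save=None):
    c=r.capture(n)
    if save: cv2.imwrite(f'pics/{save}.png',c['frame'][:,:,::-1])
    return c
def KRt(c):
    f=c['frame'].shape[0]/2/np.tan(np.radians(c['fovy'])/2)
    return np.array([[f,0,c['cx']],[0,f,c['cy']],[0,0,1]]),cv2.Rodrigues(np.array(c['rvec'],float))[0],np.array(c['tvec'],float).ravel()
def px2w(c,uv,z):
    K,R,t=KRt(c); uv=np.atleast_2d(np.array(uv,float))
    d=(np.linalg.inv(K)@np.c_[uv,np.ones(len(uv))].T).T@R; o=-R.T@t
    return o+d*((z-o[2])/d[:,2])[:,None]
def w2px(c,P):
    K,R,t=KRt(c); return cv2.projectPoints(np.atleast_2d(np.array(P,float)),cv2.Rodrigues(R)[0],t,K,None)[0].reshape(-1,2)
E
python3 - <<'E'
from h import *
for n in ['scene','side','wrist']:
    c=cap(n,n+'0'); K,R,t=KRt(c); print(n,c['fovy'],c['cx'],c['cy'],-R.T@t,c['frame'].shape, [k for k in c])
s=r.get_state(); print(s); print(r.tcp_to_tips)
a=[cv2.imread(f'pics/{n}0.png') for n in ['scene','side']]
E
```

```text
scene 51.75128336327001 276.27060791910924 208.0810514160734 [ 1.51346238 -0.32073288  0.82578126] (420, 560, 3) ['frame', 'fovy', 'cx', 'cy', 'rvec', 'tvec']
side 54.04356150749846 278.81266162959724 204.37260093136442 [0.40119278 0.68796674 0.76892116] (420, 560, 3) ['frame', 'fovy', 'cx', 'cy', 'rvec', 'tvec']
wrist 69.07677870000953 279.8558701645249 211.01730128686737 [0.35883798 0.57676662 0.38540696] (420, 560, 3) ['frame', 'fovy', 'cx', 'cy', 'rvec', 'tvec']
{'time_s': 0.15, 'joints': array([ 8.18830846e+01,  2.05825742e+01,  6.46616539e-01, -1.43639650e-02,
       -7.01355521e+01, -1.65057246e+01]), 'qd': array([-0.01123832, -0.08879714,  0.16234134,  0.07086301, -0.0054869 ,
       -0.01328223]), 'joint_torque': array([-7.02271536e-04, -5.83274925e+01,  2.93290830e+01,  7.00110063e+00,
        8.75290629e-03, -1.05707722e-04]), 'tcp_pos': array([0.28112134, 0.61328828, 0.23383836]), 'eef_rot': array([ 1.79927600e+02, -7.37015337e-03, -2.46275246e+01]), 'contact_force': array([0.7631753 , 0.51593607, 0.62115211]), 'moment': array([ 0.0857426 , -0.01243782, -0.00294774]), 'gripper_width': 0.08747900919732608}
0.008
```

View pics/scene0.png

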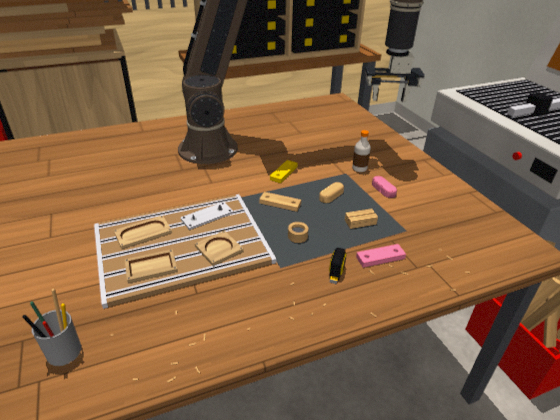

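View pics/side0.png

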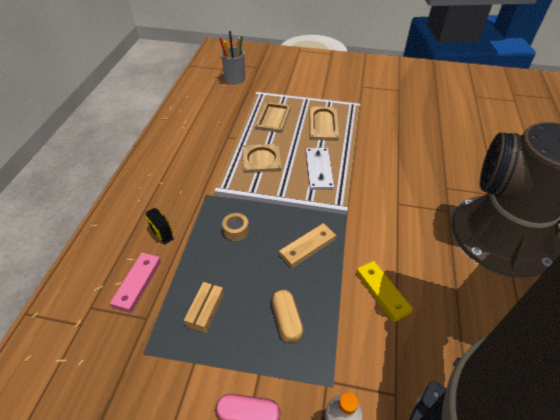

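View pics/wrist0.png

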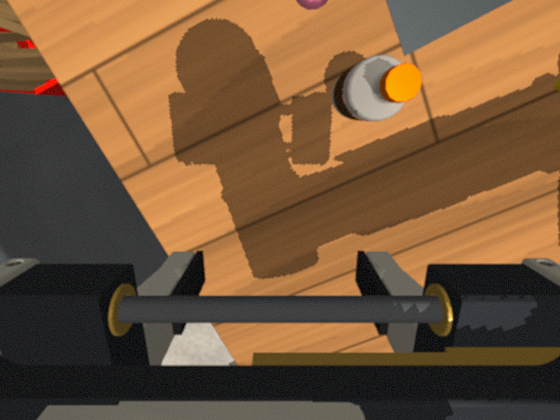

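```bash
cat > fit.py <<'E'
from h import *
from scipy.optimize import minimize
def shape(n,h):
    a=np.linspace(0,2*np.pi,48,endpoint=False)
    if n=='tea': p=[np.c_[.03*np.cos(a),.03*np.sin(a)]]*2; zs=[0,.032]
    elif n=='card': p=[np.array([[1,1],[1,-1],[-1,-1],[-1,1]])*[.022,.045]]*2; zs=[0,.030]
    elif n=='rail': p=[np.array([[1,1],[1,-1],[-1,-1],[-1,1]])*[.022,.065]]*2; zs=[0,.018]
    elif n=='brush':
        s=lambda q:np.c_[q*np.cos(a),q*np.sin(a)+.033*np.sign(np.sin(a)+1e-9)]
        p=[s(.022),s(.022),s(.017)]; zs=[0,.021,.026]
    return np.vstack([np.c_[q,np.full(len(q),z+h)] for q,z in zip(p,zs)])
def hullpx(c,S,x):
    ca,sa=np.cos(x[2]),np.sin(x[2]); W=S.copy(); W[:,:2]=S[:,:2]@np.array([[ca,sa],[-sa,ca]])+x[:2]
    return cv2.convexHull(w2px(c,W).astype(np.float32))
def fit(views,n,x0,h=0):
    # views: list of (cam, mask)
    S=shape(n,h)
    def cost(x):
        s=0
        for c,m in views:
            z=np.zeros(m.shape,np.uint8); cv2.fillConvexPoly(z,np.round(hullpx(c,S,x)*16).astype(np.int32),255,cv2.LINE_AA,4)
            z=z/255.; s+=np.abs(z-m).sum()/m.sum()
        return s
    best=None
    for y in ([x0[2]] if len(x0)>2 else np.arange(0,np.pi,np.pi/8)):
        q=minimize(cost,[x0[0],x0[1],y],method='Nelder-Mead',options=dict(initial_simplex=np.array([[0,0,0],[.01,0,0],[0,.01,0],[0,0,.3]])+[x0[0],x0[1],y],xatol=1e-4,fatol=1e-4))
        if best is None or q.fun<best.fun: best=q
    return best.x,best.fun
def woodmask(c,seed):
    hsv=cv2.cvtColor(c['frame'],cv2.COLOR_RGB2HSV); m=(hsv[...,1]>60)&(hsv[...,2]>45)&(hsv[...,0]<30)
    m=cv2.morphologyEx(m.astype(np.uint8),cv2.MORPH_CLOSE,np.ones((7,7)))
    k,l=cv2.connectedComponents(m); return (l==l[seed[1],seed[0]]).astype(float)
E
cat > m1.py <<'E'
from fit import *
s=cap('side');c=cap('scene')
for n,a,b in [('tea',(226,232),(290,235)),('card',(200,300),(362,222)),('brush',(287,315),(332,192)),('rail',(308,248),(278,202))]:
    ms,mc=woodmask(s,a),woodmask(c,b)
    x0=px2w(s,[a],.02)[0][:2]
    for nm,V in (('side',[(s,ms)]),('scene',[(c,mc)]),('both',[(s,ms),(c,mc)])):
        x,f=fit(V,n,x0); print(n,nm,ms.sum(),mc.sum(),np.round(x[:2],4),np.degrees(x[2])%180,round(f,3))
print(px2w(s,[[344,405],[158,228],[135,280],[248,408],[384,290]],.02))
I=s['frame'][:,:,::-1]
cv2.imwrite('pics/blanks.png',cv2.resize(I[190:350,150:350],None,fx=3.7,fy=3.7,interpolation=2))
cv2.imwrite('pics/nests.png',cv2.resize(I[88:213,215:365],None,fx=4.7,fy=4.7,interpolation=2))
E
python3 m1.py
```

```text
tea side 562.0 387.0 [0.6199 0.115 ] 33.996887512577786 0.225
tea scene 562.0 387.0 [0.6212 0.1144] 53.635368507161935 0.098
tea both 562.0 387.0 [0.6207 0.1142] 42.771424510781614 0.326
card side 1246.0 159620.0 [0.6265 0.3255] 174.98658940949588 0.069
card scene 1246.0 159620.0 [0.6281 0.3267] 173.1184270681608 0.997
card both 1246.0 159620.0 [0.6266 0.3253] 175.02171941660927 1.066
brush side 1212.0 159620.0 [0.4617 0.3093] 26.263385749743833 0.06
brush scene 1212.0 159620.0 [0.4592 0.3099] 30.116007398663463 0.998
brush both 1212.0 159620.0 [0.4615 0.3095] 26.13295487957805 1.058
rail side 1209.0 159620.0 [0.4466 0.1279] 138.9895988416774 0.037
rail scene 1209.0 159620.0 [0.4445 0.127 ] 135.56809016700385 0.997
rail both 1209.0 159620.0 [0.4466 0.1279] 138.9895988416774 1.034
[[0.33413174 0.45766335 0.02      ]
 [0.79318551 0.15804086 0.02      ]
 [0.7864332  0.2985853  0.02      ]
 [0.49296065 0.49432932 0.02      ]
 [0.27395758 0.22003688 0.02      ]]
```

View pics/blanks.png

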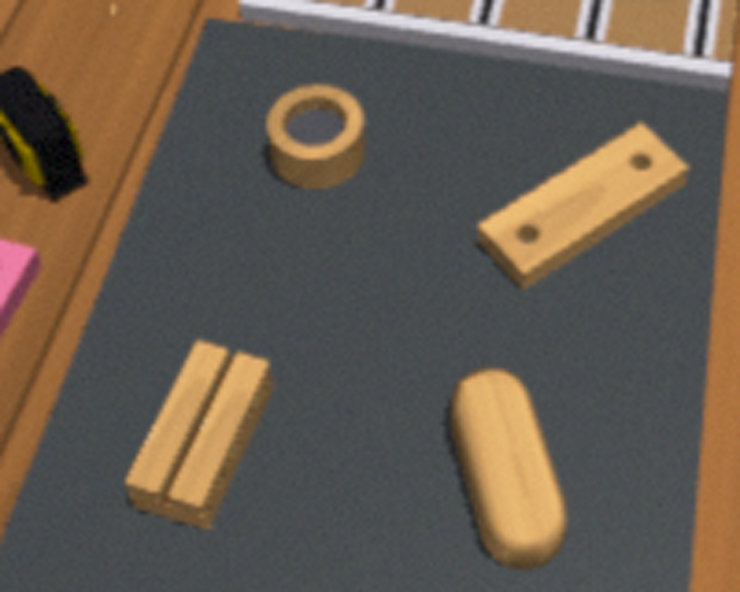

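View pics/nests.png

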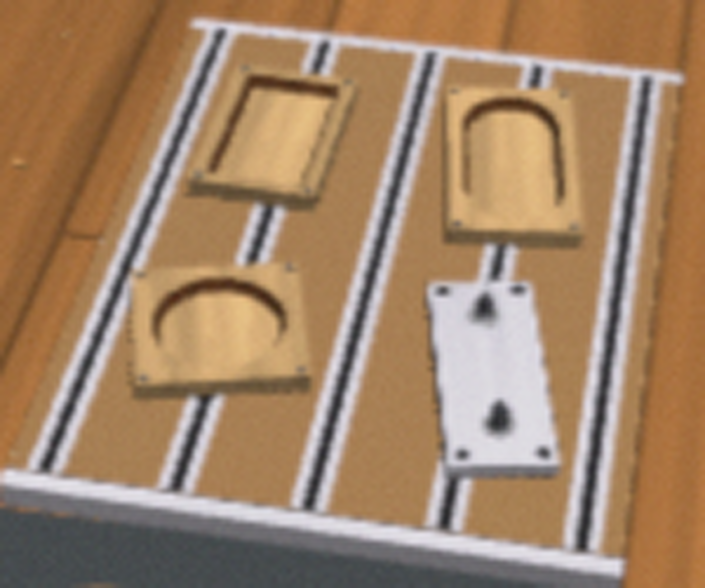

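```bash
cat >> h.py <<'E'
def to(x,y,z,yaw):
    "shift (cm, tool axes) and turn (rad) from the measured pose"
    from scipy.spatial.transform import Rotation as Ro
    s=r.get_state(); R=Ro.from_euler('xyz',s['eef_rot'],degrees=True); d=R.inv().apply(np.array([x,y,z])-s['tcp_pos'])*100
    t=(-(yaw-s['eef_rot'][2])+180)%360-180
    print('to',np.round(d,2),'turn',round(np.radians(t),3),'| now',np.round(s['tcp_pos'],4),np.round(s['eef_rot'],2),'j',np.round(s['joints'],1),'t',s['time_s'],'w',s['gripper_width'])
E
cat > m2.py <<'E'
from h import *
s=cap('side')
N=dict(card=(.030,[(245,70),(357,80),(314,193),(192,178)]),round=(.030,[(132,270),(295,262),(309,377),(135,383)]),brush=(.030,[(446,88),(573,90),(580,235),(445,232)]),fix=(.028,[(428,286),(530,283),(558,465),(448,466)]))
for n,(z,p) in N.items():
    P=px2w(s,np.array(p)/4.7+[215,88],z)[:,:2]; e=(P[0]+P[1]-P[2]-P[3])/2; w=(P[1]+P[2]-P[0]-P[3])/2
    print(n,np.round(P.mean(0),4),'len',np.linalg.norm(e),np.linalg.norm(w),'yaw',np.degrees(np.arctan2(e[1],e[0]))-90,np.degrees(np.arctan2(w[1],w[0])))
P=px2w(s,np.array([(484,290),(500,402)])/4.7+[215,88],.045);print('pins',P)
print('glue',px2w(s,[[349,402]],.15))
c=cap('scene');print('glue',px2w(c,[[364,134]],.15)); print('tape',px2w(c,[[338,263]],.03))
w=cap('wrist');K,R,t=KRt(w);print(R); S=r.get_state(); print(w2px(w,S['tcp_pos']))
to(.4615,.3095,.2,-64)
E
python3 m2.py
```

```text
card [ 0.6149 -0.3076] len 0.12040386959393498 0.07548792023250726 yaw -182.91521889245274 -178.61660987222132
round [ 0.611  -0.1211] len 0.09793170694226157 0.09632177028672967 yaw -164.2227994463796 -165.05161562435774
brush [ 0.4657 -0.3059] len 0.1477093949658693 0.08159254113243145 yaw -172.11110392882912 -170.42159804421462
fix [ 0.4527 -0.1128] len 0.14765180667528435 0.059325474116264654 yaw -167.24095504854841 -167.00333899513845
pins [[ 0.4640332  -0.16059298  0.045     ]
 [ 0.44327247 -0.07114534  0.045     ]]
glue [[0.33922158 0.49229265 0.15      ]]
glue [[0.3617274  0.47469154 0.15      ]]
tape [[0.79494811 0.15349017 0.03      ]]
[[-4.15831212e-01 -9.09441808e-01 -1.41857084e-05]
 [-8.64066773e-01  3.95079163e-01  3.11931188e-01]
 [-2.83677659e-01  1.29722981e-01 -9.50104696e-01]]
[[278.09485695 272.26636921]]
to [29.05 20.12  3.45] turn 0.687 | now [0.2812 0.6135 0.2344] [179.99  -0.   -24.62] j [ 81.9  20.6   0.7  -0.  -70.1 -16.5] t 0.4 w 0.08771574572238887
```

Emit:
drive_tool(plan="29 20 0 0.69;29 20 0 0.69;29 20 0 0.69;29 20 0 0.69;29 20 0 0.69;29 20 0 0.69;29 20 0 0.69;29 20 0 0.69", fingers=-0.5)

```text
time_s: 1.4
tcp_pos: [0.4616, 0.3111, 0.2347]
eef_rot: [-180.0, 0.0, -64.2]
contact_force: [-0.3, -0.7, 0.6]
gripper_width: 0.0658
```

```bash
cat > w.py <<'E'
import sys
from fit import *
n,x,y,yaw=sys.argv[1],*map(float,sys.argv[2:5])
w=cap('wrist','w_'+n); p=w2px(w,[x,y,.02])[0].astype(int); print('px',p)
to(x,y,.2,yaw+90)
m=woodmask(w,p); print(m.sum()); q,f=fit([(w,m)],n,[x,y,np.radians(yaw)]); print(np.round(q[:2],4),np.degrees(q[2]),f)
I=w['frame'][:,:,::-1].copy(); cv2.polylines(I,[np.round(hullpx(w,shape(n,0),q)).astype(int)],1,(0,255,0),1); cv2.imwrite(f'pics/wf_{n}.png',I)
to(q[0],q[1],.05,np.degrees(q[2])+90)
E
python3 w.py brush .4615 .3095 26
```

```text
px [280 183]
to [0.18 0.08 3.46] turn 3.139 | now [0.4614 0.3115 0.2346] [-1.7998e+02  1.0000e-02 -6.4140e+01] j [ 54.2   9.4 -14.4  -0.  -66.1 -28.3] t 1.45 w 0.06564299196958923
3042.0
[0.4602 0.3083] 26.630480621395165 0.026703278286988694
to [ 0.23  0.25 18.46] turn 3.128 | now [0.4614 0.3115 0.2346] [-1.7998e+02  1.0000e-02 -6.4140e+01] j [ 54.2   9.4 -14.4  -0.  -66.1 -28.3] t 1.45 w 0.06564299196958923
```

Emit:
drive_tool(plan="0.23 0.25 12 -0.013;0.23 0.25 12 -0.013;0.23 0.25 12 -0.013;0.23 0.25 17 -0.013;0.23 0.25 20 -0.013;0.23 0.25 21.4 -0.013;0.23 0.25 21.4 -0.013;0.23 0.25 21.4 -0.013")

```text
time_s: 2.45
tcp_pos: [0.4611, 0.309, 0.0223]
eef_rot: [-179.9, 0.1, -63.4]
contact_force: [0.3, 0.3, 0.6]
gripper_width: 0.0658
```

Emit:
drive_tool(plan="0 0 0 0;0 0 0 0;0 0 0 0;0 0 0 0;0 0 0 0", fingers=1, squeeze=20)

```text
time_s: 3.08
tcp_pos: [0.4605, 0.3079, 0.021]
eef_rot: [-180.0, 0.0, -63.4]
contact_force: [-0.7, -0.4, 6.1]
gripper_width: 0.0441
```

```bash
python3 -c "
from h import *
to(.4602,.3083,.16,-64)"
```

```text
to [ -0.05   0.   -13.9 ] turn 0.01 | now [0.4605 0.3079 0.021 ] [-1.7997e+02  1.0000e-02 -6.3410e+01] j [ 54.   22.6 -29.    0.  -38.4 -27.5] t 3.075 w 0.04406056169980987
```

Emit:
drive_tool(plan="0 0 -4 0;0 0 -10 0;0 0 -15 0;6 2 -20 0;12 4 -24 0.1;18 6 -27 0.15;24 8 -27 0.25;30 10 -27 0.31")

```text
time_s: 4.08
tcp_pos: [0.5, 0.0287, 0.2891]
eef_rot: [-179.9, 0.0, -81.3]
contact_force: [1.6, 0.7, -1.8]
gripper_width: 0.0436
```

Emit:
drive_tool(plan="6 0.3 0 0;12 0.6 0 0;12 0.6 0 0;12 0.6 0 0;12 0.6 0 0")

```text
time_s: 4.7
tcp_pos: [0.5125, -0.0881, 0.2881]
eef_rot: [180.0, 0.0, -81.1]
contact_force: [0.4, -0.5, -1.6]
gripper_width: 0.0436
```

```bash
python3 - <<'E'
from h import *
w=cap('wrist','pal'); np.save('pal.npy',w,allow_pickle=True)
for n,p in dict(card=(.6149,-.3076,.03),round=(.611,-.1211,.03),brush=(.4657,-.3059,.03),fix=(.4527,-.1128,.028)).items(): print(n,w2px(w,p))
cv2.imwrite('pics/pal2.png',cv2.resize(w['frame'][:,:,::-1],(800,600),interpolation=2))
to(.4657,-.3059,.1,-82)
E
```

```text
card [[220.20640681 -26.06929759]]
round [[209.61439287 141.55039052]]
brush [[ 3.49249622e+02 -2.13672982e-01]]
fix [[326.13789579 166.14307961]]
to [20.8   8.01 18.82] turn 0.016 | now [ 0.5125 -0.088   0.2882] [-1.800e+02  1.000e-02 -8.107e+01] j [ 11.9   4.  -13.7  -0.  -72.3  -3. ] t 4.75 w 0.043692064164307536
```

View pics/pal2.png

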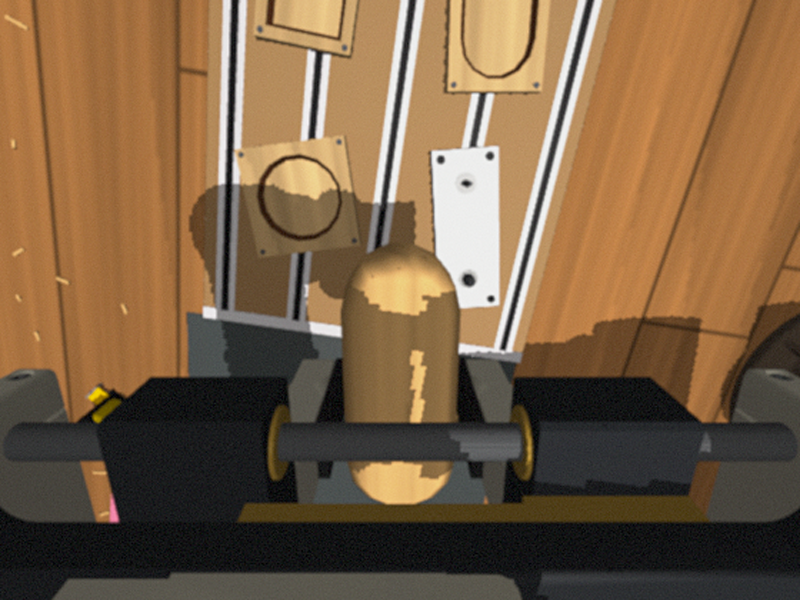

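Emit:
drive_tool(plan="6 2 0 0;11 2 0 0;11 2 0 0;11 2 0 0;11 2 0 0")

```text
time_s: 5.38
tcp_pos: [0.5098, -0.1997, 0.2883]
eef_rot: [-180.0, 0.0, -81.1]
contact_force: [0.0, 1.0, -0.9]
gripper_width: 0.0437
```

```bash
python3 - <<'E'
from h import *
w=cap('wrist','palb'); np.save('palb.npy',w,allow_pickle=True)
cv2.imwrite('pics/palb2.png',cv2.resize(w['frame'][:300,100:500,::-1],(800,600),interpolation=2))
to(.4657,-.3059,.1,-82)
E
```

```text
to [ 9.8   6.02 18.84] turn 0.016 | now [ 0.5098 -0.1997  0.2884] [-179.98    0.    -81.07] j [ -0.9   6.7 -10.6  -0.  -72.7   9.8] t 5.425 w 0.043702753489533924
```

View pics/palb2.png

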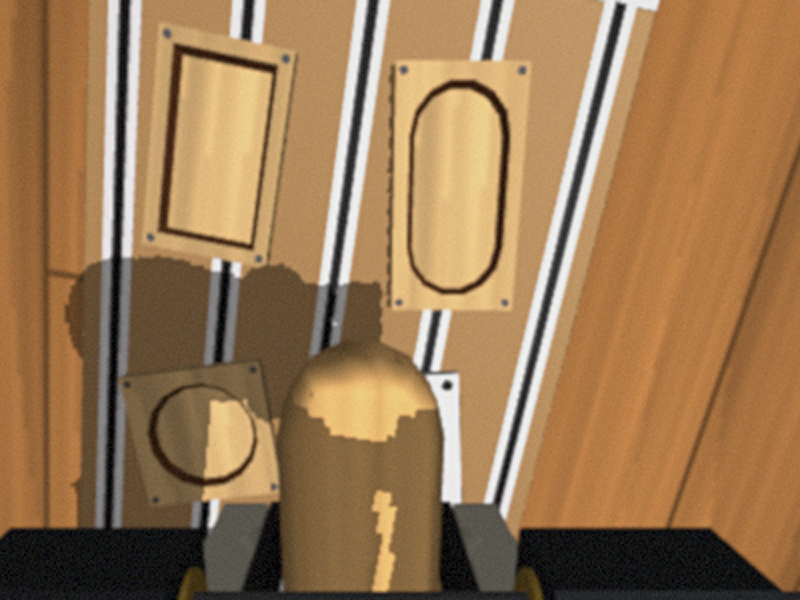

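```bash
cat > m3.py <<'E'
from h import *
a=np.load('pal.npy',allow_pickle=True).item();b=np.load('palb.npy',allow_pickle=True).item()
T=[('brush',b,.030,[(396,62),(532,61),(513,309),(387,306)],2,100),('card',b,.030,[(162,22),(296,49),(268,264),(144,240)],2,100),('round',b,.030,[(122,380),(262,362),(282,490),(153,508)],2,100),
('round',a,.030,[(237,150),(345,136),(358,241),(262,257)],1/.7,0),('fix',a,.028,[(431,151),(498,147),(500,305),(437,308)],1/.7,0)]
for n,c,z,p,k,o in T:
    P=px2w(c,(np.array(p)+.5)/k-.5+[o,0],z)[:,:2]; e=(P[0]+P[1]-P[2]-P[3])/2; w=(P[1]+P[2]-P[0]-P[3])/2
    print(n,np.round(P.mean(0),4),'len',np.linalg.norm(e),np.linalg.norm(w),'yaw',np.degrees(np.arctan2(e[1],e[0]))-90,np.degrees(np.arctan2(w[1],w[0])))
E
python3 m3.py; python3 -c "
from h import *
to(.4657,-.3059,.1,-82)"
```

```text
brush [ 0.4662 -0.3124] len 0.14442496544010477 0.08228477484529549 yaw -171.66213084190406 -171.52137229194014
card [ 0.6169 -0.3133] len 0.1243173440571046 0.0796080421611836 yaw -181.71283865024805 178.5860227931162
round [ 0.6098 -0.1238] len 0.09721536891799934 0.09770904940501111 yaw -164.82599995234744 -163.0207642588378
round [ 0.6105 -0.1252] len 0.09542486082231413 0.09526459520098922 yaw -164.6412984807128 -162.8901837825007
fix [ 0.4533 -0.1179] len 0.14878588997503517 0.06126332446981453 yaw -166.8630642031596 -168.00052638760445
to [ 9.8   6.02 18.84] turn 0.016 | now [ 0.5098 -0.1997  0.2884] [-179.98    0.    -81.07] j [ -0.9   6.7 -10.6  -0.  -72.7   9.8] t 5.425 w 0.043702753489533924
```

Emit:
drive_tool(plan="10.46 6.06 6 0.01;10.46 6.06 12 0.01;10.46 6.06 18 0.01;10.46 6.06 21 0.01;10.46 6.06 21 0.01;10.46 6.06 21 0.01;10.46 6.06 21 0.01")

```text
time_s: 6.3
tcp_pos: [0.468, -0.3137, 0.081]
eef_rot: [-179.8, -0.1, -81.7]
contact_force: [-0.0, 0.2, -1.5]
gripper_width: 0.0437
```

```bash
python3 - <<'E'
from h import *
to(.4662,-.3124,.044,-81.6)
w=cap('wrist','pre'); cv2.imwrite('pics/pre2.png',w['frame'][:,:,::-1])
E
```

```text
to [-0.16  0.18  3.7 ] turn -0.001 | now [ 0.468  -0.3137  0.081 ] [-1.7977e+02 -1.2000e-01 -8.1670e+01] j [-13.9  18.5 -24.9   0.  -46.4  22.2] t 6.3 w 0.04365906051339762
```

View pics/pre2.png

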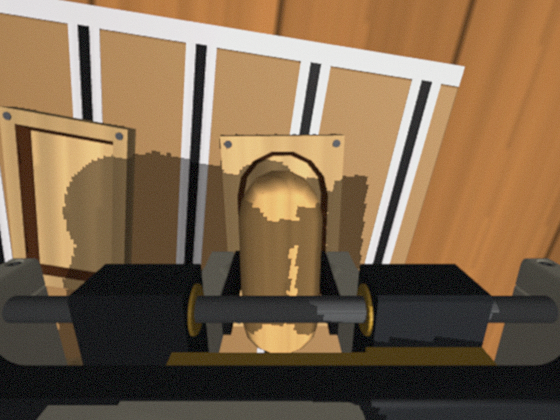

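Emit:
drive_tool(plan="-0.1 0.1 2 0;-0.1 0.1 3 0;-0.1 0.1 3.7 0;-0.1 0.1 3.7 0;-0.1 0.1 3.7 0")

```text
time_s: 6.98
tcp_pos: [0.4653, -0.313, 0.042]
eef_rot: [-179.9, -0.0, -81.7]
contact_force: [-0.4, 0.3, 3.7]
gripper_width: 0.0439
```

```bash
python3 - <<'E'
from h import *
to(.4662,-.3124,.043,-81.6)
print(r.get_state()['contact_force'])
E
```

```text
to [-0.04 -0.1  -0.1 ] turn -0.002 | now [ 0.4653 -0.313   0.042 ] [-1.7994e+02 -4.0000e-02 -8.1730e+01] j [-13.9  21.4 -27.1   0.  -41.4  22.2] t 6.975 w 0.04393101265908822
[-0.35498834  0.31334107  3.66734222]
```

Emit:
drive_tool(plan="0 0 0 0;0 0 0 0;0 0 -3 0;0 0 -9 0;0 0 -15 0;-6 0 -20 0;-12 -3 -20 0;-18 -6 -20 0", fingers=-0.6)

```text
time_s: 7.98
tcp_pos: [0.4923, -0.1442, 0.2422]
eef_rot: [-179.8, -0.0, -81.8]
contact_force: [0.7, 0.1, -0.8]
gripper_width: 0.07
```

```bash
sed -i 's/    k,l=cv2.conn/    cs=cv2.findContours(m,cv2.RETR_EXTERNAL,2)[0]; m=cv2.drawContours(m*0,cs,-1,1,-1)\n    k,l=cv2.conn/' fit.py; python3 - <<'E'
from h import *
to(.62,.115,.235,-81.7)
E
```

```text
to [-23.84 -16.33   0.77] turn -0.002 | now [ 0.4923 -0.1442  0.2422] [-1.7983e+02 -1.0000e-02 -8.1820e+01] j [  5.6   4.8 -18.9   0.  -66.2   2.6] t 7.975 w 0.06999999905356487
```

Emit:
drive_tool(plan="-23.8 -16.3 1 0;-23.8 -16.3 1 0;-23.8 -16.3 1 0;-23.8 -16.3 1 0;-23.8 -16.3 1 0;-23.8 -16.3 1 0;-23.8 -16.3 1 0", fingers=-1)

```text
time_s: 8.85
tcp_pos: [0.6188, 0.1132, 0.2303]
eef_rot: [179.9, -0.0, -81.7]
contact_force: [0.1, -0.3, 0.3]
gripper_width: 0.0877
```

```bash
python3 w.py tea .6205 .1145 8.2;  python3 -c "
from h import *
s=cap('side','s1')"
```

```text
px [278 186]
to [-0.15 -0.2   3.06] turn -3.141 | now [0.6188 0.1127 0.2306] [ 1.7997e+02 -1.0000e-02 -8.1770e+01] j [ 28.1  16.4  -5.8  -0.  -67.8 -19.8] t 8.9 w 0.08779483183446428
2154.0
[0.6197 0.1136] 10.140131266087081 0.04721175378229286
to [-0.08 -0.11 18.06] turn 3.108 | now [0.6188 0.1127 0.2306] [ 1.7997e+02 -1.0000e-02 -8.1770e+01] j [ 28.1  16.4  -5.8  -0.  -67.8 -19.8] t 8.9 w 0.08779483183446428
```

Emit:
drive_tool(plan="-0.1 -0.1 6 0;-0.1 -0.1 12 0;-0.1 -0.1 17 0;-0.1 -0.1 20 0;-0.1 -0.1 20.9 0;-0.1 -0.1 20.9 0;-0.1 -0.1 20.9 0")

```text
time_s: 9.82
tcp_pos: [0.6211, 0.1147, 0.0236]
eef_rot: [-179.8, 0.0, -81.8]
contact_force: [0.2, 0.4, -0.0]
gripper_width: 0.0877
```

Emit:
drive_tool(plan="0 0 0 0;0 0 0 0;0 0 0 0;0 0 0 0", fingers=1)

```text
time_s: 10.32
tcp_pos: [0.62, 0.1145, 0.0219]
eef_rot: [-180.0, 0.0, -81.7]
contact_force: [-1.7, -1.1, 2.4]
gripper_width: 0.0596
```

```bash
python3 -c "
from h import *
to(.6100,-.1246,.15,-81.7)"
```

```text
to [ 23.52   4.42 -12.81] turn -0.001 | now [0.62   0.1145 0.0219] [-179.99    0.    -81.74] j [ 28.2  28.1 -18.7   0.  -43.2 -19.9] t 10.325 w 0.05961248798532333
```

Emit:
drive_tool(plan="0 0 -5 0;0 0 -10 0;6 1 -11 0;12 2 -11 0;18 3.5 -11 0;23.4 4.4 -11 0;23.4 4.4 -11 0;23.4 4.4 -8 0")

```text
time_s: 11.32
tcp_pos: [0.6118, -0.1241, 0.1035]
eef_rot: [-179.7, -0.0, -81.8]
contact_force: [0.5, 0.2, -0.8]
gripper_width: 0.0595
```

```bash
python3 -c "
from h import *
to(.6102,-.1237,.044,-81.7)"
```

```text
to [-0.06  0.18  5.95] turn -0.002 | now [ 0.6118 -0.1241  0.1035] [-1.7973e+02 -3.0000e-02 -8.1820e+01] j [  6.4  22.  -15.7   0.  -52.1   1.7] t 11.325 w 0.059470704712007424
```

Emit:
drive_tool(plan="-0.05 0.08 3 0;-0.05 0.08 4.5 0;-0.05 0.08 5.8 0;-0.05 0.08 5.8 0;-0.05 0.08 5.8 0")

```text
time_s: 11.95
tcp_pos: [0.6097, -0.1229, 0.0442]
eef_rot: [-180.0, -0.0, -81.7]
contact_force: [-0.0, -0.8, -0.4]
gripper_width: 0.0592
```

```bash
python3 -c "
from h import *
to(.6102,-.1237,.044,-81.7)"
```

```text
to [ 0.09 -0.04  0.02] turn -0.001 | now [ 0.6097 -0.1229  0.0442] [-179.95   -0.    -81.73] j [  6.6  25.8 -18.9   0.  -45.2   1.7] t 11.95 w 0.059198773016536574
```

Emit:
drive_tool(plan="0.1 0 0.15 0;0.1 0 0.15 0")

```text
time_s: 12.2
tcp_pos: [0.6097, -0.1241, 0.0426]
eef_rot: [-180.0, -0.0, -81.8]
contact_force: [1.0, 0.6, 1.2]
gripper_width: 0.0593
```

Emit:
drive_tool(plan="0 0 0 0;0 0 0 0;0 0 0 0;0 0 -4 0;0 0 -10 0;-6 0 -15 0;-12 -1 -19 0;-18 -2 -19 0.1", fingers=-1)

```text
time_s: 13.2
tcp_pos: [0.6039, 0.0377, 0.2319]
eef_rot: [-179.7, 0.1, -87.6]
contact_force: [1.5, 0.9, -0.2]
gripper_width: 0.0878
```

```bash
python3 -c "
from h import *
to(.6266,.3255,.235,-95)"
```

```text
to [-28.67  -3.45  -0.27] turn 0.128 | now [0.6039 0.0377 0.2319] [-1.7973e+02  6.0000e-02 -8.7650e+01] j [ 22.1  14.   -9.    0.  -66.8 -19.7] t 13.2 w 0.087790529998502
```

Emit:
drive_tool(plan="-28.6 -3.4 0 0.13;-28.6 -3.4 0 0.13;-28.6 -3.4 0 0.13;-28.6 -3.4 0 0.13;-28.6 -3.4 0 0.13;-28.6 -3.4 0 0.13;-28.6 -3.4 0 0.13", fingers=-0.5)

```text
time_s: 14.08
tcp_pos: [0.6241, 0.3234, 0.2282]
eef_rot: [180.0, -0.0, -94.9]
contact_force: [-0.2, -0.6, 0.1]
gripper_width: 0.0653
```

```bash
python3 w.py card .6266 .3255 175
```

```text
px [278 187]
to [-0.28 -0.21  2.85] turn 0.001 | now [0.6243 0.3229 0.2285] [ 1.7999e+02 -2.0000e-02 -9.4950e+01] j [ 43.2  23.4   4.2   0.  -70.8 -48.1] t 14.125 w 0.06565399499528976
3017.0
[0.6263 0.3246] 173.67353101906366 0.039809705784866145
to [-0.19 -0.19 17.85] turn 0.024 | now [0.6243 0.3229 0.2285] [ 1.7999e+02 -2.0000e-02 -9.4950e+01] j [ 43.2  23.4   4.2   0.  -70.8 -48.1] t 14.125 w 0.06565399499528976
```

Emit:
drive_tool(plan="-0.19 -0.19 6 0.024;-0.19 -0.19 12 0.024;-0.19 -0.19 17 0.024;-0.19 -0.19 20 0.024;-0.19 -0.19 20.7 0.024;-0.19 -0.19 20.7 0.024;-0.19 -0.19 20.7 0.024")

```text
time_s: 15.0
tcp_pos: [0.6275, 0.3259, 0.0238]
eef_rot: [-179.9, 0.1, -96.3]
contact_force: [-0.1, 0.8, 0.3]
gripper_width: 0.0654
```

Emit:
drive_tool(plan="0 0 0 0;0 0 0 0;0 0 0 0;0 0 0 0", fingers=1)

```text
time_s: 15.5
tcp_pos: [0.6265, 0.3256, 0.0221]
eef_rot: [-180.0, 0.0, -96.3]
contact_force: [-2.3, -0.4, 2.8]
gripper_width: 0.0434
```

```bash
python3 -c "
from h import *
to(.6169,-.3133,.15,-91.5)"
```

```text
to [ 63.61  -6.05 -12.81] turn -0.084 | now [0.6265 0.3256 0.0221] [-1.7998e+02  1.0000e-02 -9.6290e+01] j [ 43.2  33.6  -8.    0.  -48.4 -49.5] t 15.5 w 0.04343847403188846
```

Emit:
drive_tool(plan="0 0 -5 0;0 0 -10 0;6 -0.6 -12 0;12 -1.2 -12 0;18 -1.8 -12 0;24 -2.4 -12 0;30 -3 -12 0;36 -3.5 -12 -0.05")

```text
time_s: 16.5
tcp_pos: [0.6214, -0.038, 0.1415]
eef_rot: [180.0, 0.0, -93.4]
contact_force: [1.6, 0.4, -1.3]
gripper_width: 0.0442
```

Emit:
drive_tool(plan="6 -0.6 0 -0.04;12 -1.2 0 -0.04;18 -1.7 0 -0.04;24 -2.2 0 -0.04;27.4 -2.55 0 -0.035;27.4 -2.55 0 -0.035;27.4 -2.55 0 -0.035")

```text
time_s: 17.38
tcp_pos: [0.6304, -0.3109, 0.141]
eef_rot: [180.0, 0.0, -91.5]
contact_force: [-0.7, 0.4, -0.2]
gripper_width: 0.0438
```

```bash
python3 -c "
from h import *
to(.6169,-.3123,.044,-91.5)"
```

```text
to [0.17 1.34 9.7 ] turn 0.001 | now [ 0.6304 -0.3109  0.141 ] [ 1.7996e+02  2.0000e-02 -9.1460e+01] j [-10.4  26.8  -2.2  -0.  -61.1   9. ] t 17.375 w 0.04378350349586239
```

Emit:
drive_tool(plan="0.17 1.34 3 0;0.17 1.34 5 0;0.17 1.34 7 0;0.17 1.34 8.5 0;0.17 1.34 9.7 0;0.17 1.34 9.7 0;0.17 1.34 9.7 0")

```text
time_s: 18.25
tcp_pos: [0.6176, -0.3125, 0.0449]
eef_rot: [-180.0, -0.0, -91.4]
contact_force: [0.0, -0.3, -0.9]
gripper_width: 0.0433
```

```bash
python3 -c "
from h import *
to(.6169,-.3123,.044,-91.5)"
```

```text
to [-0.02  0.07  0.09] turn 0.001 | now [ 0.6176 -0.3125  0.0449] [-1.7997e+02 -1.0000e-02 -9.1420e+01] j [-10.8  31.1  -9.1   0.  -49.8   9.3] t 18.25 w 0.04334067644348748
```

Emit:
drive_tool(plan="0 0.05 0.2 0;0 0.05 0.2 0;0 0.05 0.2 0")

```text
time_s: 18.62
tcp_pos: [0.6172, -0.3128, 0.0432]
eef_rot: [-179.9, -0.0, -91.4]
contact_force: [-0.5, -0.2, 4.1]
gripper_width: 0.0439
```

Emit:
drive_tool(plan="0 0 0 0;0 0 0 0;0 0 0 0;0 0 -4 0;0 0 -10 0;0 0 -15 0;-5 3 -19 0;-10 6 -19 -0.1", fingers=-0.5)

```text
time_s: 19.62
tcp_pos: [0.5615, -0.2134, 0.235]
eef_rot: [-179.7, -0.1, -85.7]
contact_force: [0.2, 0.5, 0.1]
gripper_width: 0.0658
```

```bash
python3 -c "
from h import *
to(.4533,-.118,.2,-77)"
```

```text
to [-10.34  10.09   3.44] turn -0.151 | now [ 0.5615 -0.2134  0.235 ] [-1.7974e+02 -7.0000e-02 -8.5680e+01] j [ -2.2  13.4  -9.3   0.  -67.    6.5] t 19.625 w 0.06583550752475333
```

Emit:
drive_tool(plan="-10.3 10.1 0 -0.15;-10.3 10.1 0 -0.15;-10.3 10.1 0 -0.15;-10.3 10.1 0 -0.15;-10.3 10.1 0 -0.15")

```text
time_s: 20.25
tcp_pos: [0.4532, -0.1187, 0.2325]
eef_rot: [-180.0, -0.0, -77.1]
contact_force: [-0.1, -0.5, -0.7]
gripper_width: 0.0657
```

```bash
python3 - <<'E'
from h import *
w=cap('wrist','fix'); np.save('fixw.npy',w,allow_pickle=True)
p=w2px(w,[.4533,-.118,.028])[0]; print(p); x,y=int(p[0])-75,int(p[1])-90; print(x,y)
to(.4533,-.118,.235,-77)
A=cv2.resize(w['frame'][y:y+180,x:x+150,::-1],None,fx=3.3,fy=3.3,interpolation=2)
cv2.imwrite('pics/fix2.png',A)
E
```

```text
[279.63176394 187.27930415]
204 97
to [-0.08 -0.03 -0.28] turn -0.003 | now [ 0.4531 -0.1189  0.2322] [ 1.7998e+02 -1.0000e-02 -7.7150e+01] j [  9.5   0.8 -24.5   0.  -64.7   3.4] t 20.3 w 0.06562885226544944
```

View pics/fix2.png

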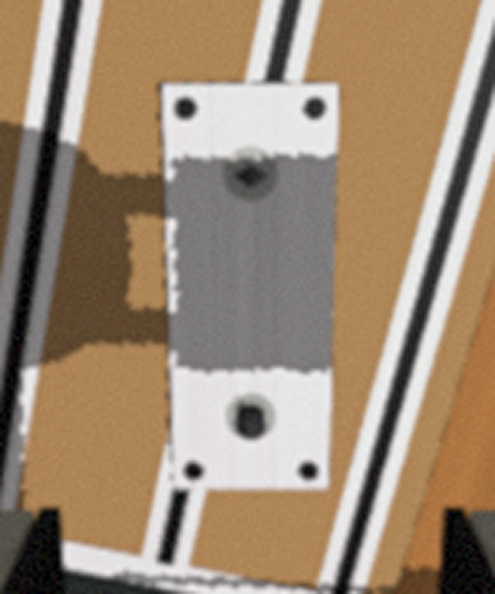

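```bash
python3 - <<'E'
from h import *
w=np.load('fixw.npy',allow_pickle=True).item(); g=cv2.cvtColor(w['frame'],cv2.COLOR_RGB2GRAY).astype(float)
f=lambda p:(np.array(p)+.5)/3.3-.5+[204,97]
C=[]
for p in [(186,108),(315,108),(308,471),(194,471)]:
    u=f(p); x,y=np.round(u).astype(int); W=g[y-4:y+5,x-4:x+5]; d=np.clip(np.percentile(W,75)-15-W,0,None); Y,X=np.mgrid[y-4:y+5,x-4:x+5]
    C.append([(X*d).sum()/d.sum(),(Y*d).sum()/d.sum()]); print(u,C[-1])
def rep(n,P):
    P=P[:,:2]; e=(P[0]+P[1]-P[2]-P[3])/2; v=(P[1]+P[2]-P[0]-P[3])/2
    print(n,np.round(P.mean(0),4),np.linalg.norm(e),np.linalg.norm(v),'yaw',np.degrees(np.arctan2(e[1],e[0]))+90,np.degrees(np.arctan2(v[1],v[0]))+180)
rep('screws',px2w(w,C,.028))
rep('corners',px2w(w,[f(p) for p in [(163,84),(340,84),(329,489),(174,488)]],.028))
for z in (.032,.036,.040,.045):
    P=px2w(w,[f((250,176)),f((250,418))],z)[:,:2]; d=P[0]-P[1]; print('pins',z,P.mean(0),np.linalg.norm(d),np.degrees(np.arctan2(d[1],d[0]))+90)
to(.4466,.1279,.235,-131)
E
```

```text
[260.01515152 129.37878788] [np.float64(259.70177950501125), np.float64(129.37369605236245)]
[299.10606061 129.37878788] [np.float64(298.87606837606836), np.float64(129.30918803418803)]
[296.98484848 239.37878788] [np.float64(296.9989816700611), np.float64(239.24872708757638)]
[262.43939394 239.37878788] [np.float64(262.1562340966921), np.float64(239.25496183206107)]
screws [ 0.4535 -0.1177] 0.1347306490912107 0.044199304400526426 yaw 13.06933226326501 12.987910471859152
corners [ 0.453 -0.118] 0.15009279218682778 0.06001582526873428 yaw 12.949035639570539 12.735387440508191
pins 0.032 [ 0.45356335 -0.1179669 ] 0.0891599772293118 12.920540073514687
pins 0.036 [ 0.45378099 -0.11892769] 0.08814750891822568 12.920540073514715
pins 0.04 [ 0.45399862 -0.11988848] 0.08713504060713954 12.920540073514715
pins 0.045 [ 0.45427067 -0.12108947] 0.08586945521828186 12.920540073514687
to [-24.2   -4.85  -0.28] turn 0.94 | now [ 0.4531 -0.1189  0.2322] [ 1.7998e+02 -1.0000e-02 -7.7150e+01] j [  9.5   0.8 -24.5   0.  -64.7   3.4] t 20.3 w 0.06562885226544944
```

Emit:
drive_tool(plan="-24.2 -4.8 0 0.94;-24.2 -4.8 0 0.94;-24.2 -4.8 0 0.94;-24.2 -4.8 0 0.94;-24.2 -4.8 0 0.94;-24.2 -4.8 0 0.94;-24.2 -4.8 0 0.94;-24.2 -4.8 0 0.94")

```text
time_s: 21.3
tcp_pos: [0.4455, 0.1277, 0.232]
eef_rot: [180.0, -0.1, -130.9]
contact_force: [-0.5, -0.4, -1.3]
gripper_width: 0.0654
```

```bash
python3 w.py rail .4466 .1279 139
```

```text
px [279 185]
to [-0.1  -0.07  3.21] turn 0.002 | now [0.4454 0.1277 0.2321] [ 1.8000e+02 -4.0000e-02 -1.3091e+02] j [ 40.4   0.3 -25.    0.  -64.7 -81.4] t 21.35 w 0.06600967529501758
4059.0
[0.4465 0.1274] 138.5788435679633 0.028687641600123666
to [-0.06 -0.1  18.21] turn 0.009 | now [0.4454 0.1277 0.2321] [ 1.8000e+02 -4.0000e-02 -1.3091e+02] j [ 40.4   0.3 -25.    0.  -64.7 -81.4] t 21.35 w 0.06600967529501758
```

View pics/wf_rail.png

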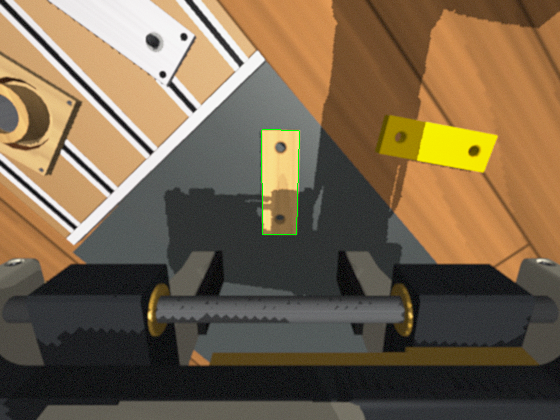

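```bash
python3 - <<'E'
from h import *
g0=cv2.imread('pics/w_rail.png'); g=g0.max(2).astype(float)
w=cap('wrist'); C=[]
for x,y in [(280,147),(280,219)]:
    W=g[y-6:y+7,x-6:x+7]; d=np.clip(np.percentile(W,40)*.75-W,0,None); Y,X=np.mgrid[y-6:y+7,x-6:x+7]; C.append([(X*d).sum()/d.sum(),(Y*d).sum()/d.sum()])
print(C)
for z in (.015,.018):
    P=px2w(w,C,z)[:,:2]; d=P[0]-P[1]; print(P.mean(0),np.linalg.norm(d),np.degrees(np.arctan2(d[1],d[0]))-90)
E
```

```text
[[np.float64(282.56579677956694), np.float64(144.63686840644087)], [np.float64(279.4236983842011), np.float64(217.13644524236983)]]
[0.44337356 0.12629164] 0.09119858043582624 -223.22726492478222
[0.44294538 0.12577174] 0.09045684091737699 -223.22726492478225
```

Emit:
drive_tool(plan="-0.06 -0.1 6 0.009;-0.06 -0.1 12 0.009;-0.06 -0.1 17 0.009;-0.06 -0.1 20 0.009;-0.06 -0.1 21.8 0.009;-0.06 -0.1 21.8 0.009;-0.06 -0.1 21.8 0.009")

```text
time_s: 22.28
tcp_pos: [0.4468, 0.1281, 0.0151]
eef_rot: [-180.0, 0.1, -131.5]
contact_force: [-0.8, 0.2, 0.5]
gripper_width: 0.0657
```

Emit:
drive_tool(plan="0 0 0 0;0 0 0 0;0 0 0 0;0 0 0 0", fingers=1)

```text
time_s: 22.78
tcp_pos: [0.4464, 0.1282, 0.0149]
eef_rot: [-180.0, 0.0, -131.5]
contact_force: [-1.3, 0.4, 5.7]
gripper_width: 0.0436
```

```bash
python3 -c "
from h import *
to(.4535,-.1177,.12,-77)"
```

```text
to [ 17.95 -16.82 -10.52] turn -0.951 | now [0.4464 0.1282 0.0149] [-1.7999e+02  4.0000e-02 -1.3147e+02] j [ 40.4  16.7 -40.7   0.  -32.6 -81.9] t 22.775 w 0.04358146861937483
```

Emit:
drive_tool(plan="0 0 -5 0;0 0 -10 0;3 -3 -10.5 -0.18;6 -6 -10.5 -0.36;10 -9 -10.5 -0.54;14 -13 -10.5 -0.72;18 -16.8 -10.5 -0.9;18 -16.8 -10.5 -0.951")

```text
time_s: 23.78
tcp_pos: [0.4522, -0.1205, 0.1191]
eef_rot: [180.0, 0.0, -76.9]
contact_force: [0.1, -0.2, -0.4]
gripper_width: 0.044
```

Emit:
drive_tool(plan="0 0 0 0;0 0 0 0;0 0 0 0")

```text
time_s: 24.15
tcp_pos: [0.4529, -0.1174, 0.1194]
eef_rot: [-180.0, 0.0, -77.0]
contact_force: [0.6, -0.0, -1.2]
gripper_width: 0.044
```

```bash
python3 -c "
from h import *
to(.4534,-.1172,.085,-77)"
```

```text
to [-0.   -0.05  3.44] turn 0.0 | now [ 0.4529 -0.1174  0.1194] [-180.      0.    -76.99] j [  9.7   7.5 -33.8  -0.  -48.7   3.3] t 24.15 w 0.0439965759651867
```

Emit:
drive_tool(plan="0 -0.05 3 0;0 -0.05 4.7 0;0 -0.05 4.7 0;0 -0.05 4.7 0;0 -0.05 4.7 0")

```text
time_s: 24.78
tcp_pos: [0.4539, -0.1178, 0.0732]
eef_rot: [-179.9, -0.0, -77.0]
contact_force: [0.4, -0.1, -1.0]
gripper_width: 0.0436
```

```bash
python3 -c "
from h import *
to(.4534,-.1172,.06,-77)
w=cap('wrist'); cv2.imwrite('pics/hov.png',cv2.resize(w['frame'][60:360,180:380,::-1],None,fx=2,fy=2,interpolation=2))
print(w2px(w,[[.4534,-.1177,.073]]))"
```

```text
to [-0.07  0.04  1.32] turn 0.0 | now [ 0.4539 -0.1178  0.0732] [-1.7991e+02 -1.0000e-02 -7.6980e+01] j [  9.6  11.3 -36.8   0.  -41.7   3.4] t 24.775 w 0.043576126279511365
[[281.01362863 272.85611317]]
```

View pics/hov.png

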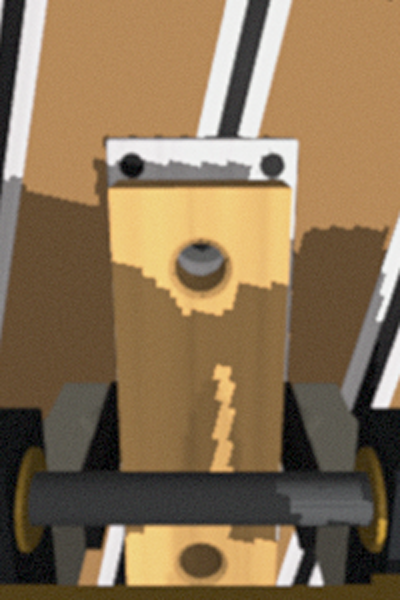

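Emit:
drive_tool(plan="-0.05 0.03 0.8 0;-0.05 0.03 1.2 0;-0.05 0.03 1.5 0;-0.05 0.03 1.8 0;-0.05 0.03 2 0;-0.05 0.03 2 0")

```text
time_s: 25.58
tcp_pos: [0.4529, -0.1176, 0.0523]
eef_rot: [180.0, 0.0, -77.0]
contact_force: [1.1, 0.7, -0.1]
gripper_width: 0.0435
```

```bash
python3 -c "
from h import *
to(.4534,-.1172,.043,-77); print(r.get_state()['contact_force'],r.get_state()['moment'])"
```

```text
to [-0.02 -0.06  0.92] turn 0.0 | now [ 0.4529 -0.1176  0.0523] [179.99   0.   -76.99] j [  9.6  13.2 -38.2  -0.  -38.6   3.4] t 25.575 w 0.043523308868377956
[ 1.06399951  0.69214944 -0.10112239] [ 0.15893154 -0.07965107  0.03242258]
```

On the straight part of the pins with no force; continue down.

Emit:
drive_tool(plan="0 0 0.3 0;0 0 0.6 0;0 0 0.9 0;0 0 1.1 0;0 0 1.1 0;0 0 1.1 0")

```text
time_s: 26.32
tcp_pos: [0.453, -0.1177, 0.0425]
eef_rot: [-180.0, -0.0, -77.0]
contact_force: [-5.6, 2.1, 17.7]
gripper_width: 0.044
```

```bash
python3 -c "
from h import *
to(.4534,-.1172,.043,-77); print(r.get_state()['contact_force'],r.get_state()['moment'])"
```

```text
to [-0.03 -0.05 -0.05] turn 0.001 | now [ 0.453  -0.1177  0.0425] [-1.7999e+02 -2.0000e-02 -7.6950e+01] j [  9.7  14.1 -38.8   0.  -37.1   3.4] t 26.325 w 0.044025887322505446
[-5.58015344  2.10207865 17.68173714] [1.01890481 2.05783659 0.02256914]
```

Emit:
drive_tool(plan="0 0 -0.1 0;0 0 -0.1 0;0 0 -0.1 0;0 0 -4 0;0 0 -10 0;0 0 -16 0;-6 -3 -22 0;-6 -3 -22 0", fingers=-0.6)

```text
time_s: 27.32
tcp_pos: [0.4698, -0.0511, 0.2642]
eef_rot: [-179.7, 0.0, -77.0]
contact_force: [0.1, -0.1, -1.5]
gripper_width: 0.0704
```

Emit:
drive_tool(plan="1 -4 -5 0;1 -4 -5 0;1 -4 -5 0;1 -4 -5 0")

```text
time_s: 27.82
tcp_pos: [0.5088, -0.0533, 0.3102]
eef_rot: [179.9, 0.0, -77.0]
contact_force: [-0.1, -0.7, -0.2]
gripper_width: 0.0703
```

```bash
python3 - <<'E'
from h import *
w=cap('wrist'); np.save('end.npy',w,allow_pickle=True); to(.53,-.2,.3,-81)
cv2.imwrite('pics/end1.png',cv2.resize(w['frame'][:,:,::-1],(800,600),interpolation=2))
s=cap('side'); np.save('ends.npy',s,allow_pickle=True); cv2.imwrite('pics/end2.png',cv2.resize(s['frame'][88:213,215:365,::-1],None,fx=4.7,fy=4.7,interpolation=2))
E
```

```text
to [14.76  1.24  1.04] turn 0.07 | now [ 0.5089 -0.0534  0.3104] [ 1.799e+02  1.000e-02 -7.701e+01] j [ 16.    2.6 -12.3  -0.  -75.2  -3. ] t 27.875 w 0.0700652502247083
```

View pics/end1.png

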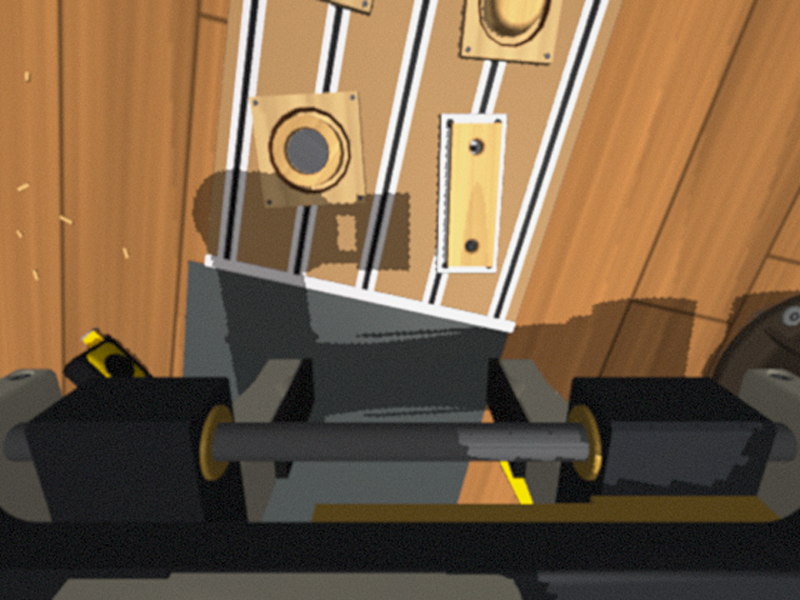

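View pics/end2.png

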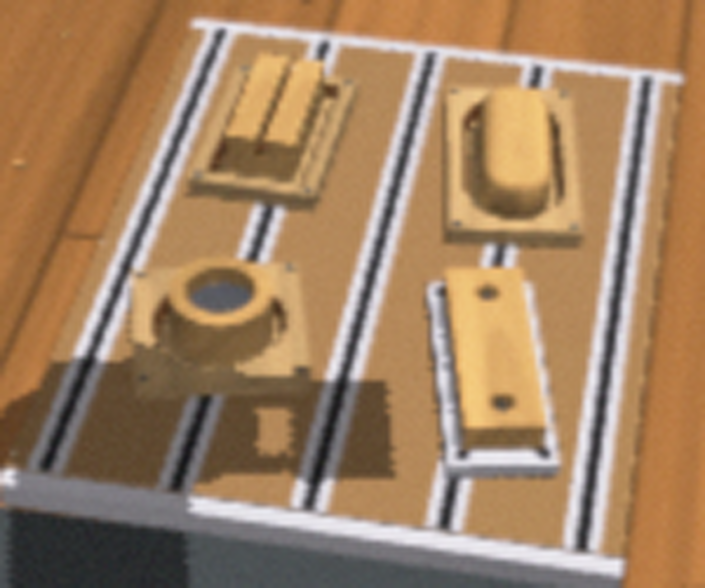

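Emit:
drive_tool(plan="15 1 1 0.07;15 1 1 0.07;15 1 1 0.07;15 1 1 0.07;15 1 1 0.07")

```text
time_s: 28.55
tcp_pos: [0.5334, -0.2013, 0.3011]
eef_rot: [180.0, 0.0, -81.0]
contact_force: [-1.2, -0.2, 0.5]
gripper_width: 0.07
```

```bash
python3 - <<'E'
from h import *
a=np.load('end.npy',allow_pickle=True).item()
P=px2w(a,(np.array([(449,120),(501,124),(489,268),(443,265)])+.5)*.7-.5,.046)[:,:2]; e=(P[0]+P[1]-P[2]-P[3])/2
print('rail',P.mean(0),np.linalg.norm(e),np.linalg.norm(P[1]-P[0]),np.degrees(np.arctan2(e[1],e[0]))+90)
w=cap('wrist'); np.save('endb.npy',w,allow_pickle=True)
cv2.imwrite('pics/end3.png',cv2.resize(w['frame'][:240,120:440,::-1],(800,600),interpolation=2))
from fit import shape,hullpx
I=w['frame'][:,:,::-1].copy()
for n,q,h in [('brush',(.4662,-.3124,np.radians(8.4)),.022),('card',(.6169,-.3133,np.radians(-1.5)),.022),('tea',(.6101,-.1245,0),.022),('rail',(.4535,-.1177,np.radians(13)),.028)]:
    cv2.polylines(I,[np.round(hullpx(w,shape(n,h),q)*8).astype(int)],1,(0,255,0),1,8,3)
cv2.imwrite('pics/end3.png',cv2.resize(I[:240,120:440],(800,600),interpolation=2))
E
```

```text
rail [ 0.45586954 -0.11834482] 0.13111751336586425 0.046329646766257 12.264144655041989
```

View pics/end3.png

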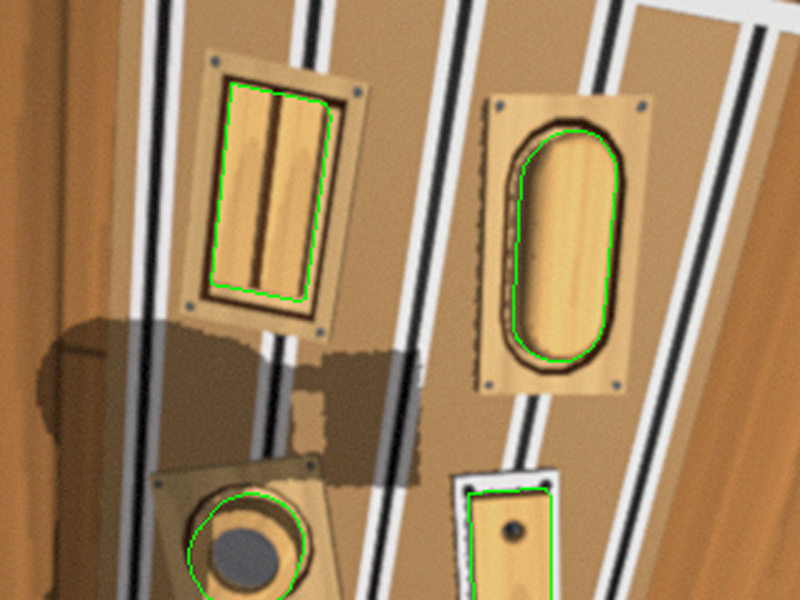

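```bash
python3 -c "
from h import *
print(r.close_job()); s=r.get_state(); print(s['time_s'],s['contact_force'])"
```

```text
the job is handed in; nothing more can be done
None
the job is handed in; nothing more can be done
```

The pallet is loaded and the job is handed in, at about 28.6 s on the robot's clock. The tea-light holder, card stand and brush back are each in their own nest. The peg rail went over both pins and down to its fixture. I used 14 pictures.

- **Nests:** In the last wrist picture, the outlines predicted for each part seated at its nest's centre matched the card stand and brush back to about 1–2 mm. The tea-light's outline also matched, but part of it was cut off by the edge of that picture. An earlier picture showed it seated in its cut-out. The heights at release agreed with all three resting on the nest floors.
- **Rail:** Both pins show in the holes. The rail met no force on the pins' straight part and then about 18 N when it reached the fixture, within 1 mm of the expected height.
- **One disagreement:** Picking the rail's corners by hand in the last picture put its centre about 2.4 mm from the fixture centre. With 13 mm holes over 11 mm pins it should have only about 1 mm of play, so I put the difference down to picking error. An earlier attempt to find the rail's hole centres automatically failed, so I used the rail's outline instead.
- **Bystanders:** The arm worked well clear of the tape measure and passed only above the glue bottle at the start. I saw the tape measure still upright in the closing pictures, but did not measure either one again.

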